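# Lock the bead case into its counter cradle

### The arm

A 7-joint arm with a two-finger parallel gripper is mounted at the origin on the work surface. World frame = base frame: x ahead of the robot, y to its left, z up, the work surface at z = 0. Lengths are in m, angles in rad, forces in N, time in s.
With the tool pointing down it reaches from about 0.425 to 0.875 m from the base axis. Payload 4.7 kg.
Tool frame: the origin (TCP) lies midway between the tips of the shut fingers; the grasp point (between the pads) lies 19 mm behind it; z points along the fingers, x is the direction in which the jaws open and shut, and the axes are right-handed (so a half turn about z gives the same grasp; the last joint's range is limited). The gripper opens to 87 mm and grips with 3 to 60 N. Pads are 19 mm wide; open, the fingers measure 117 mm over their backs; the gripper's body (75 mm by 190 mm) begins 51 mm behind the grasp point.
Start: joints at [1.268, 0.321, -0.07, 1.45, 0.023, 1.371, -0.057], TCP at [0.202, -0.618, 0.223] pointing down, gripper open.
Joint ranges: [-2.86, 2.86], [-0.3, 2.09], [-1.38, 1.24], [0.06, 2.45], [-1.56, 4.7], [0.09, 2.05], [-2.69, 2.69]. Speed limits (rad/s): [2.57, 2.57, 3.14, 3.14, 3.14, 3.14, 3.14].

### API

Orientations are given as a rotation vector (axis times angle).
In Python, from bench import get_state, eyes, ticket gives the robot as it stands.
- The arm moves only by the tool carry_out, never from a script. Its argument "motion" is a list of rows, each a list of 2 entries, a list of its own where there are three numbers: the shift along the world's x, y, z in m, then the turn about the world's z in rad. A call has 1 to 20 rows; each row is the pose to reach, as a shift and turn from the pose commanded when the call began; what a row does not reach only later rows make up. A row lasts 1/10 s, in which the tool goes at most 50 mm and 8.59 degrees, less where a joint would pass 70% of its speed; a pose out of reach is approached as far as the arm can. A call with a gripper value outside its range is refused whole. "grip" is the gripper command: -1 is fully open, 1 is shut, values between are in proportion, set as the call begins (left out, the last holds). The fingers move at their own pace and stop on an object; "squeeze" is the grip in N (left out, the last holds). Time passes only in rows, so rows that repeat a pose let the fingers close. It gives the time, the measured TCP pose, the force and the opening at its end, in the units of the state.
- get_state(): the state, without advancing time (a new reading comes with each control period).
- eyes.get_image(name): name is "scene" or "top"; returns a dict with "pixels" (480x640x3 uint8, blue, green, red), "mtx" (3x3 intrinsics, pixels), "extrinsics" (4x4, takes a point from camera to world coordinates). Camera axes: x right, y down, z forward; pixel columns grow to the right and rows downward; lengths in m; the calibration is good to about 2 mm. A picture is of the moment at which its call begins. There is no depth.
- ticket.close_job(): hands the job in, once; it reports no verdict.
The state is a dict: "time": time; "joint_positions": joint angles; "qd": joint speeds; "joint_torque": joint torques, N m; "position": TCP position; "tool_rot": TCP orientation; "ft_force": force on the tool from outside, world axes, zero at the start; "torque": the same for the moment, N m; "grip_width": opening from 0.0 (shut) to 1.0 (fully open).
Only numpy, scipy, OpenCV 4.12 (cv2) and the standard library are available. Lean on these libraries where they do the work, as an engineer would, in place of code of your own. Each camera call takes 0.05 s, during which the arm holds its last target. There are 200 camera calls.

### The job

With a fingertip, press down the sprung steel plate in the counter cradle, behind the bead case, and keep it down while you push the case along the rails over the two catch pins, fully home against the end stop. Then let go and move clear, so that the pins spring back up behind the case and lock it in. Only push the case, never lift or tip it, and leave the other things on the counter where they are.

Things in the scene. Friction and masses are not known exactly. Their poses are not given: they have to be found in the camera images.
- cradle: Aluminium cradle fixed to the counter, 146 x 305 mm. Origin on the counter surface; x across, y = slide direction (open end at y -160 mm, stop at +135), z up. The case rides on rails at |x| = 50..62 mm, tops at z 30 mm, between guide walls (inner faces |x| = 66.7 mm, tops z 40). Between the rails (100 mm clear) lies the sprung plate; floor beneath it at z 4 mm.
- stop_face (a point): Middle of the end stop's face that the case must touch: at x = 0, y = 135 mm, z = 30 mm in the cradle's frame. The stop is an upright plate across the cradle, top at z = 62 mm.
- bead_case: Bead case on the cradle's rails: a shut box, 130 (cradle x) x 90 (y, along the slide) x 34 mm high, compartments of beads under a clear lid, 0.6 to 0.9 kg, loose. Origin: middle of its underside, z 30 mm in the cradle's frame; axes as the cradle's. Starts 6 to 26 mm short of the pins. Home: origin at y 90 mm, rear face at y 45 mm in the cradle's frame.
- catch_plate (a joint): How far the sprung plate is pressed down, in m: 0 = up, 0.015 = at its lower stop. A light spring (about 1.7 N at first, 3 N at full travel) brings it up again. The plate keeps level wherever it is pressed. The pins are clear below the case from 0.011 on.
- plate_top (a point): Point on the upper face of the sprung plate, behind the case: x 0, y -120, z 26 mm (plate up) in the cradle's frame; it goes down with the plate. Flat smooth steel, 92 mm wide, 5 mm thick, y -155 to 45 mm, so it runs on under the case: it can be pressed anywhere behind the case, and a fingertip can slide along it right up to its front end.
- pins (a point): Midway between the tops of the plate's two square catch pins: x 0, y 34, z 41 mm (plate up) in the cradle's frame, 11 mm above the rails. The pins stand at x -36 and 36 mm, 10 mm wide (62 mm free between them), y 30 to 38 mm, and go down with the plate.
- spare_case: Another bead case of the same size lying on the counter beside the cradle, to be left alone. Origin at the middle of its underside.
- line_spool: Grey line spool, 60 mm across, 30 mm high, standing beside the cradle, to be left alone. Origin at the middle of its underside.
- hook_tin: Round steel tin, 50 mm across, 22 mm high, to be left alone. Origin at the middle of its underside.
- screwdriver: Screwdriver, 140 mm long, lying along the cradle, to be left alone. Origin under its middle.
- bait_jar: Jar with a white cap, 54 mm across, 62 mm high, to be left alone. Origin at the middle of its underside.
- lure_pack: Blister pack, 70 x 50 x 16 mm, lying beyond the cradle's open end, to be left alone. Origin at the middle of its underside.
- tape_roll: Roll of brown tape, 66 mm across, 22 mm high, lying beyond the end stop, to be left alone. Origin at the middle of its underside.

How it is judged:
By the outcome, as a careful person would: the job done as asked, in the order asked, and still so for the second after the job is handed in, with the robot touching nothing.
It also fails if it takes over 42 s, if anything falls off the work surface, if the arm or the gripper's body presses on something with over 40 N, if the wrist force passes 120 N, or if a joint passes its speed limit or range.

## Working session

There is one attempt and no reset: what is moved stays moved. The work goes in short steps, Python scripts to look and compute and a tool call to move; the robot and the scene stay as the last step left them, time stands still between calls to the robot, and variables do not carry over. Pictures are saved under pics/ and viewed, about 8 in all and at most 12, crops included, and the job is handed in when it is done.

Besides the shell and the picture viewer there is one more tool, called after "Emit:" as name(argument=value, ...), one argument or row to a line, values as JSON. carry_out: Moves the arm, as the interface text tells. Its arguments: {"type":"object","properties":{"motion":{"type":"array","items":{"type":"array"}},"grip":{"type":"number"},"squeeze":{"type":"number"}},"required":["motion"]}

```bash
mkdir -p pics; ls
python3 - <<'E'
from bench import get_state, eyes
import cv2
for n in("scene","top"):
    d=eyes.get_image(n); cv2.imwrite(f"pics/{n}0.png",d["pixels"]); print(n,d["mtx"].round(1).tolist(),d["extrinsics"].round(4).tolist())
print(get_state())
E
```

```text
pics
scene [[450.1, 0.0, 317.1], [0.0, 450.1, 242.8], [0.0, 0.0, 1.0]] [[0.0468, 0.7843, -0.6186, 1.0139], [0.9987, -0.0481, 0.0146, 0.0147], [-0.0183, -0.6185, -0.7856, 0.6408], [0.0, 0.0, 0.0, 1.0]]
top [[545.5, 0.0, 319.2], [0.0, 545.5, 234.6], [0.0, 0.0, 1.0]] [[0.0088, -0.9896, 0.1436, 0.4125], [-1.0, -0.0093, -0.0027, 0.0199], [0.004, -0.1436, -0.9896, 1.0069], [0.0, 0.0, 0.0, 1.0]]
{'time': 0.1, 'joint_positions': array([ 1.26808128,  0.32176901, -0.07005476,  1.45153404,  0.02259838,
        1.37079914, -0.05688988]), 'qd': array([-0.00084319, -0.00218375, -0.00025238, -0.0028338 ,  0.00136221,
        0.00038793,  0.00068507]), 'joint_torque': array([ 2.90415810e-04, -4.92573416e+01, -4.05346965e-01, -3.13398957e+01,
       -6.40832889e-02,  3.94909282e-02,  6.88768500e-05]), 'position': array([ 0.20228715, -0.61720878,  0.22156709]), 'tool_rot': array([-2.54330721e+00,  1.84264879e+00,  2.27984214e-03]), 'ft_force': array([ 0.09181542, -0.05119443,  0.64932908]), 'torque': array([ 0.00660978, -0.08861468,  0.00371617]), 'grip_width': 1.0012086515720615}
```

View pics/scene0.png

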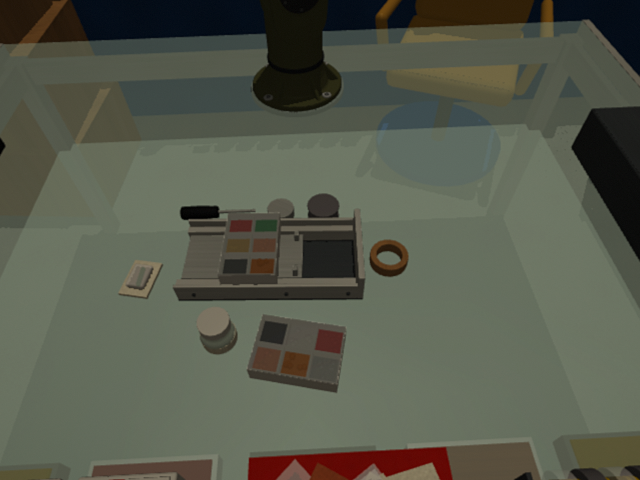

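View pics/top0.png

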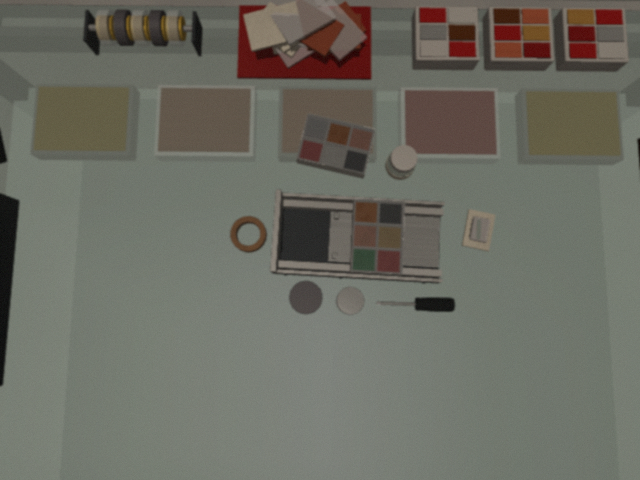

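The scene view shows the cradle across the middle, with its stop on the right at about (360,255). In the top view the stop is at the left, about (277,235), the case spans columns 350-403, and the bare plate spans 403-440. The slide direction is roughly world +y.

```bash
cat > h.py <<'E'
import numpy as np
from bench import eyes
def px2w(d,uv,z):
    uv=np.atleast_2d(np.array(uv,float)); K=d["mtx"];T=d["extrinsics"]
    r=(T[:3,:3]@np.linalg.inv(K)@np.c_[uv,np.ones(len(uv))].T).T; o=T[:3,3]
    return o+r*((z-o[2])/r[:,2])[:,None]
def w2px(d,p):
    T=np.linalg.inv(d["extrinsics"]);q=(d["mtx"]@(T[:3,:3]@np.atleast_2d(p).T+T[:3,3:])).T
    return q[:,:2]/q[:,2:]
E
python3 - <<'E'
import cv2
for n,(a,b,c,e) in {"top":(260,180,460,295),"scene":(170,200,370,310)}.items():
    im=cv2.imread(f"pics/{n}0.png")[b:e,a:c]
    im=cv2.convertScaleAbs(cv2.resize(im,None,fx=4,fy=4,interpolation=cv2.INTER_CUBIC),alpha=1.5)
    cv2.imwrite(f"pics/{n}c.png",im)
E
```

```text
(no output)
```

View pics/topc.png

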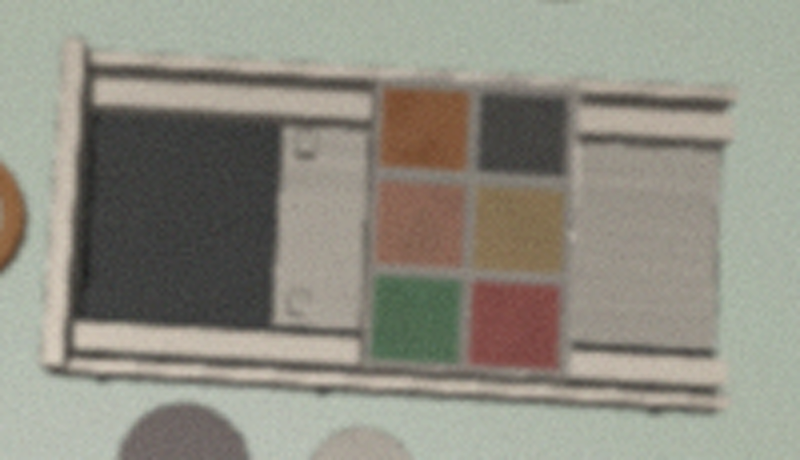

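View pics/scenec.png

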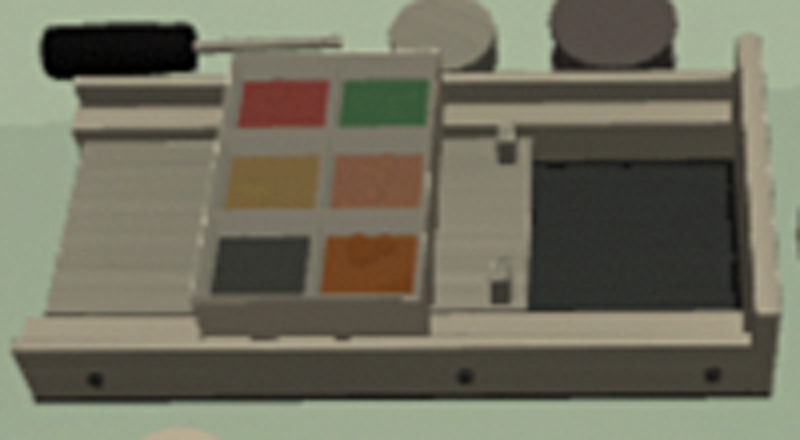

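The crop shows the stop's inner edge at (88,50)-(68,368), rail ends at (730,143) and (725,352), plate rear edge at (722,145)-(714,348) and front edge at (282,125)-(272,325). The case's rear top edge is at (578,85)-(567,372).

```bash
cat > m.py <<'E'
from h import *
d=eyes.get_image("top"); s=eyes.get_image("scene")
T=lambda pts,z:px2w(d,np.array(pts)/4+[260,180],z).round(4)[:,:2]
S=lambda pts,z:px2w(s,np.array(pts)/4+[170,200],z).round(4)[:,:2]
for n,a in {"plate rear (y-155)":T([(722,145),(714,348)],.026),"plate front (y45)":T([(282,125),(272,325)],.026),
"rail inner upper":T([(93,107),(730,143)],.03),"rail inner lower":T([(78,322),(725,353)],.03),
"stop inner top":T([(88,50),(69,368)],.062),"case top rear":T([(578,85),(567,372)],.064),"case top front":T([(375,80),(361,365)],.064),
"pins":T([(303,140),(299,298)],.041),
"S plate rear":S([(82,140),(47,313)],.026),"S plate front":S([(531,140),(528,310)],.026),"S case top rear":S([(233,53),(195,300)],.064),"S case top front":S([(438,55),(429,300)],.064),"S pins":S([(508,127),(500,265)],.041)}.items(): print(n,a.tolist())
E
python3 m.py
```

```text
plate rear (y-155) [[0.5908, -0.2041], [0.4979, -0.1983]]
plate front (y45) [[0.5982, -0.003], [0.5064, 0.001]]
rail inner upper [[0.605, 0.0833], [0.5911, -0.2068]]
rail inner lower [[0.5066, 0.0882], [0.4953, -0.2023]]
stop inner top [[0.6243, 0.0839], [0.4835, 0.0895]]
case top rear [[0.6102, -0.1325], [0.4836, -0.126]]
case top front [[0.6116, -0.043], [0.4858, -0.0369]]
pins [[0.5886, -0.0121], [0.5172, -0.0106]]
S plate rear [[0.4983, -0.1973], [0.5903, -0.2001]]
S plate front [[0.5106, 0.0017], [0.6005, -0.002]]
S case top rear [[0.4852, -0.1249], [0.6138, -0.1299]]
S case top front [[0.492, -0.0362], [0.6191, -0.0391]]
S pins [[0.515, -0.0077], [0.5879, -0.0124]]
```

Cradle from both views: origin about (0.550, -0.0465), slide direction (0.0425, 0.999). The case's rear is at cradle y of about -82 mm. I'll shut the fingers, turn the jaws across the cradle and go above the plate at cradle y -120.

Emit:
carry_out(
  motion=[
    [[0.01, 0.013, 0], 0.04],
    [[0.03, 0.04, 0], 0.11],
    [[0.05, 0.067, -0.01], 0.18],
    [[0.075, 0.1, -0.02], 0.26],
    [[0.1, 0.133, -0.03], 0.35],
    [[0.125, 0.166, -0.04], 0.44],
    [[0.15, 0.2, -0.05], 0.53],
    [[0.175, 0.233, -0.06], 0.62],
    [[0.2, 0.266, -0.07], 0.71],
    [[0.225, 0.3, -0.08], 0.8],
    [[0.25, 0.333, -0.09], 0.89],
    [[0.275, 0.366, -0.1], 0.98],
    [[0.3, 0.4, -0.11], 1.06],
    [[0.32, 0.425, -0.12], 1.13],
    [[0.333, 0.442, -0.123], 1.18],
    [[0.34, 0.45, -0.123], 1.21],
    [[0.343, 0.452, -0.123], 1.21],
    [[0.343, 0.452, -0.123], 1.21],
    [[0.343, 0.452, -0.123], 1.21],
  ],
  grip=1,
  squeeze=20,
)

```text
time: 2.1
position: [0.5449, -0.1677, 0.0999]
tool_rot: [3.139, -0.074, -0.0]
ft_force: [0.5, 0.8, 0.0]
grip_width: 0.007
```

Emit:
carry_out(
  motion=[
    [[0, 0, -0.015], 0],
    [[0, 0, -0.035], 0],
    [[0, 0, -0.05], 0],
    [[0, 0, -0.06], 0],
    [[0, 0, -0.065], 0],
    [[0, 0, -0.065], 0],
  ],
)

```text
time: 2.7
position: [0.545, -0.1656, 0.0338]
tool_rot: [-3.14, 0.069, 0.002]
ft_force: [-0.3, -0.9, -0.0]
grip_width: 0.006
```

```bash
cat > snap.py <<'E'
import sys,cv2
from h import *
n=sys.argv[1]; out=[]
for c,(a,b,x,y) in {"top":(260,180,460,295),"scene":(170,180,370,310)}.items():
    im=eyes.get_image(c)["pixels"][b:y,a:x]
    out.append(cv2.convertScaleAbs(cv2.resize(im,(800,(y-b)*800//200) if 0 else (480,(y-b)*480//200),interpolation=cv2.INTER_CUBIC),alpha=1.5))
cv2.imwrite(f"pics/{n}.png",np.vstack(out))
E
python3 snap.py low
```

```text
(no output)
```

View pics/low.png

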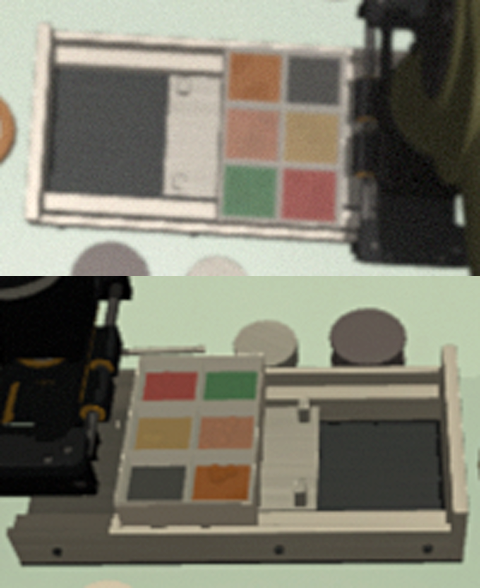

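The fingers are hidden behind the gripper body, which sits just behind the case's rear at about (350,130) in the upper panel. The case hasn't moved. Now pressing the plate.

Emit:
carry_out(
  motion=[
    [[0, 0, -0.004], 0],
    [[0, 0, -0.008], 0],
    [[0, 0, -0.01], 0],
    [[0, 0, -0.012], 0],
    [[0, 0, -0.014], 0],
    [[0, 0, -0.014], 0],
    [[0, 0, -0.014], 0],
  ],
)

```text
time: 3.5
position: [0.5458, -0.1658, 0.0208]
tool_rot: [3.141, -0.069, 0.001]
ft_force: [0.3, -0.1, 2.5]
grip_width: 0.005
```

Emit:
carry_out(
  motion=[
    [[0, 0, -0.002], 0],
    [[0, 0, -0.004], 0],
    [[0, 0, -0.006], 0],
    [[0, 0, -0.007], 0],
    [[0, 0, -0.007], 0],
    [[0, 0, -0.007], 0],
  ],
)

```text
time: 4.1
position: [0.5458, -0.1658, 0.0137]
tool_rot: [3.141, -0.069, 0.001]
ft_force: [0.5, -1.4, 3.0]
grip_width: 0.008
```

Emit:
carry_out(
  motion=[
    [[0, 0, -0.001], 0],
    [[0, 0, -0.002], 0],
    [[0, 0.004, -0.002], 0],
    [[0, 0.009, -0.002], 0],
    [[0.001, 0.014, -0.002], 0],
    [[0.001, 0.019, -0.002], 0],
    [[0.001, 0.024, -0.002], 0],
    [[0.001, 0.028, -0.002], 0],
    [[0.001, 0.032, -0.002], 0],
    [[0.002, 0.036, -0.002], 0],
    [[0.002, 0.039, -0.002], 0],
    [[0.002, 0.041, -0.002], 0],
    [[0.002, 0.041, -0.002], 0],
  ],
)

```text
time: 5.4
position: [0.5471, -0.1264, 0.0115]
tool_rot: [3.138, -0.07, -0.001]
ft_force: [-0.1, -5.8, 2.8]
grip_width: 0.008
```

```bash
python3 snap.py push1; python3 -c "
from bench import get_state
s=get_state();print(s['position'],s['ft_force'])"
```

```text
[ 0.54709723 -0.12632819  0.01152689] [-0.3627207  -5.56223802  3.89420561]
```

View pics/push1.png

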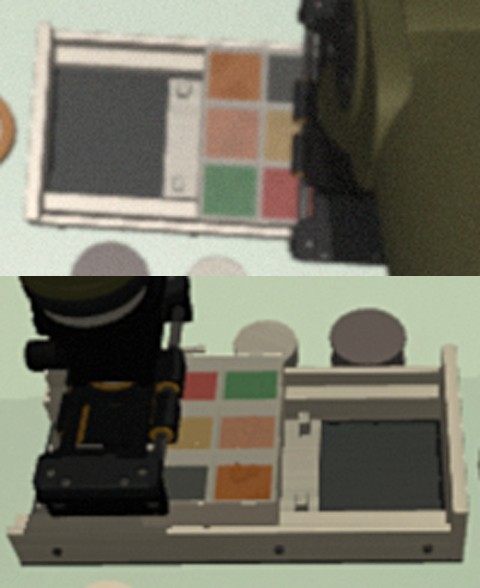

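Case moved about 13 mm, flat on the rails, and the pins are visibly lower. Depth is about 14.5 mm and the push force 5.6 N. Continuing.

Emit:
carry_out(
  motion=[
    [[0, 0.003, 0], 0],
    [[0, 0.008, 0], 0],
    [[0.001, 0.013, 0], 0],
    [[0.001, 0.018, 0], 0],
    [[0.001, 0.023, 0], 0],
    [[0.001, 0.028, 0], 0],
    [[0.001, 0.033, 0], 0],
    [[0.002, 0.038, 0], 0],
    [[0.002, 0.043, 0], 0],
    [[0.002, 0.048, 0], 0],
    [[0.002, 0.053, 0], 0],
    [[0.002, 0.058, 0], 0],
    [[0.003, 0.063, 0], 0],
    [[0.003, 0.068, 0], 0],
    [[0.003, 0.073, 0], 0],
    [[0.003, 0.078, 0], 0],
    [[0.003, 0.082, 0], 0],
    [[0.004, 0.085, 0], 0],
    [[0.004, 0.085, 0], 0],
  ],
)

```text
time: 7.4
position: [0.5507, -0.0418, 0.0115]
tool_rot: [3.138, -0.07, -0.002]
ft_force: [-1.3, -6.9, 5.0]
grip_width: 0.0
```

```bash
python3 snap.py push2; python3 -c "
from bench import get_state
s=get_state();print(s['position'],s['ft_force'])"
```

```text
[ 0.55070212 -0.04184486  0.01153192] [-0.69911239 -6.9786134   4.83024523]
```

View pics/push2.png

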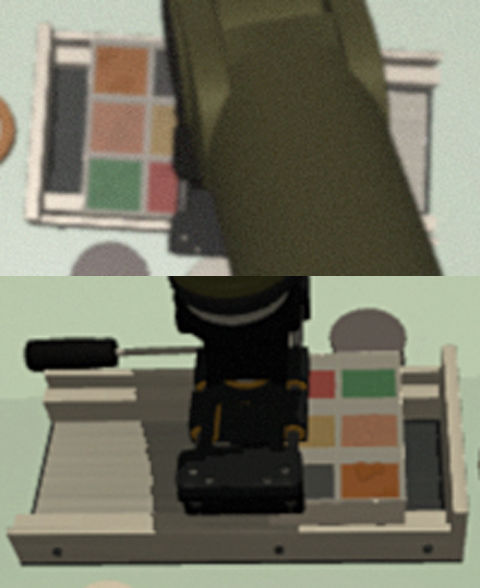

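The case has passed the pins and is flat, with about 30 mm to go to the stop.

Emit:
carry_out(
  motion=[
    [[0, 0.003, 0], 0],
    [[0, 0.008, 0], 0],
    [[0.001, 0.013, 0], 0],
    [[0.001, 0.018, 0], 0],
    [[0.001, 0.021, 0], 0],
    [[0.001, 0.024, 0], 0],
    [[0.001, 0.026, 0], 0],
    [[0.001, 0.026, 0], 0],
  ],
)

```text
time: 8.3
position: [0.5521, -0.0159, 0.0115]
tool_rot: [3.138, -0.071, -0.001]
ft_force: [0.3, -6.7, 3.9]
grip_width: 0.006
```

Emit:
carry_out(
  motion=[
    [[0, 0.001, 0], 0],
    [[0, 0.002, 0], 0],
    [[0, 0.003, 0], 0],
    [[0, 0.003, 0], 0],
  ],
)

```text
time: 8.7
position: [0.5521, -0.0134, 0.0115]
tool_rot: [3.137, -0.072, -0.001]
ft_force: [0.4, -7.0, 4.1]
grip_width: 0.003
```

Emit:
carry_out(
  motion=[
    [[0, 0.001, 0], 0],
    [[0, 0.0015, 0], 0],
    [[0, 0.002, 0], 0],
    [[0, 0.002, 0], 0],
  ],
)

```text
time: 9.1
position: [0.5521, -0.0116, 0.0115]
tool_rot: [3.137, -0.072, -0.001]
ft_force: [-0.1, -6.8, 3.5]
grip_width: 0.005
```

Emit:
carry_out(
  motion=[
    [[0, 0.0005, 0], 0],
    [[0, 0.001, 0], 0],
    [[0, 0.001, 0], 0],
  ],
)

```text
time: 9.4
position: [0.5521, -0.0115, 0.0115]
tool_rot: [3.136, -0.073, -0.001]
ft_force: [0.3, -10.1, 3.4]
grip_width: 0.003
```

Emit:
carry_out(
  motion=[
    [[0, 0.0005, 0], 0],
    [[0, 0.001, 0], 0],
    [[0, 0.001, 0], 0],
    [[0, 0.001, 0], 0],
  ],
)

```text
time: 9.8
position: [0.5521, -0.0116, 0.0116]
tool_rot: [3.135, -0.074, -0.001]
ft_force: [-1.0, -11.8, 4.7]
grip_width: 0.005
```

```bash
python3 snap.py push3; python3 -c "
from bench import get_state
s=get_state();print(s['position'],s['ft_force'])"
```

```text
[ 0.55204468 -0.0115407   0.01154632] [ -1.29136041 -11.69622374   4.48721616]
```

View pics/push3.png

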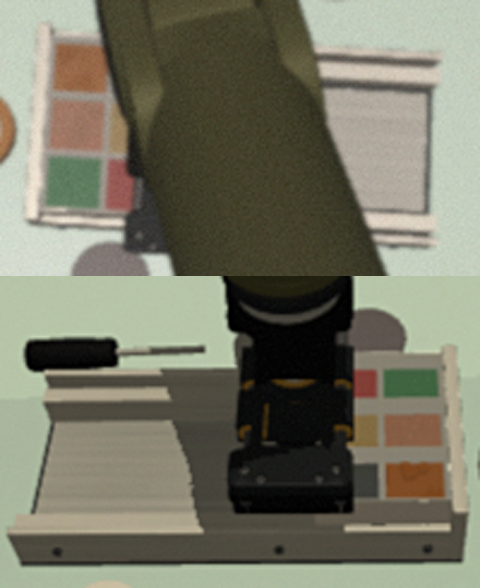

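The case is against the stop: 2 mm of extra command produced no motion and the force rose to 12 N. I'll back off horizontally first, so that rising can't drag the case, then lift and clear.

Emit:
carry_out(
  motion=[
    [[0, -0.003, 0], 0],
    [[0, -0.006, 0], 0],
    [[0, -0.01, 0], 0],
    [[0, -0.012, 0], 0],
    [[0, -0.012, 0.003], 0],
    [[0, -0.012, 0.008], 0],
    [[0, -0.012, 0.013], 0],
    [[0, -0.012, 0.018], 0],
    [[0, -0.012, 0.025], 0],
    [[0, -0.012, 0.035], 0],
    [[0, -0.012, 0.05], 0],
    [[0, -0.012, 0.07], 0],
    [[0, -0.012, 0.095], 0],
    [[0, -0.012, 0.12], 0],
    [[0, -0.014, 0.145], 0],
    [[0, -0.03, 0.165], 0],
    [[0, -0.06, 0.18], 0],
    [[0, -0.1, 0.19], 0],
    [[0, -0.14, 0.19], 0],
    [[0, -0.18, 0.19], 0],
  ],
)

```text
time: 11.9
position: [0.5527, -0.1883, 0.2036]
tool_rot: [3.14, -0.069, 0.004]
ft_force: [-0.3, 0.7, -0.2]
grip_width: 0.005
```

Emit:
carry_out(
  motion=[
    [[-0.02, -0.04, 0], 0],
    [[-0.04, -0.08, 0], 0],
    [[-0.06, -0.12, 0], 0],
    [[-0.08, -0.16, 0], 0],
    [[-0.1, -0.2, 0], 0],
    [[-0.11, -0.22, 0], 0],
    [[-0.11, -0.22, 0], 0],
    [[-0.11, -0.22, 0], 0],
    [[-0.11, -0.22, 0], 0],
  ],
)

```text
time: 12.8
position: [0.4437, -0.405, 0.2023]
tool_rot: [-3.141, 0.065, -0.002]
ft_force: [0.5, 0.2, 0.4]
grip_width: 0.006
```

```bash
python3 snap.py end
python3 - <<'E'
from bench import get_state,eyes
import cv2
s=get_state();print(s['position'],s['ft_force'],s['qd'].round(3))
cv2.imwrite("pics/top_end.png",cv2.convertScaleAbs(eyes.get_image("top")["pixels"],alpha=1.3))
E
```

```text
[ 0.4436747  -0.40502144  0.20203075] [ 0.49236364 -0.53859738 -0.71642925] [ 0.002  0.004  0.006  0.001  0.005 -0.002  0.001]
```

View pics/end.png

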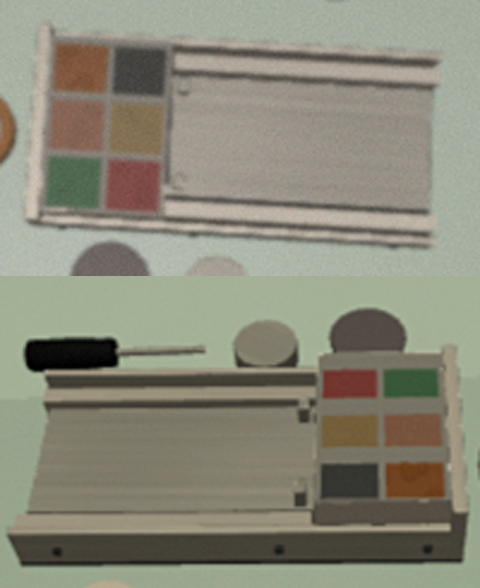

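View pics/top_end.png

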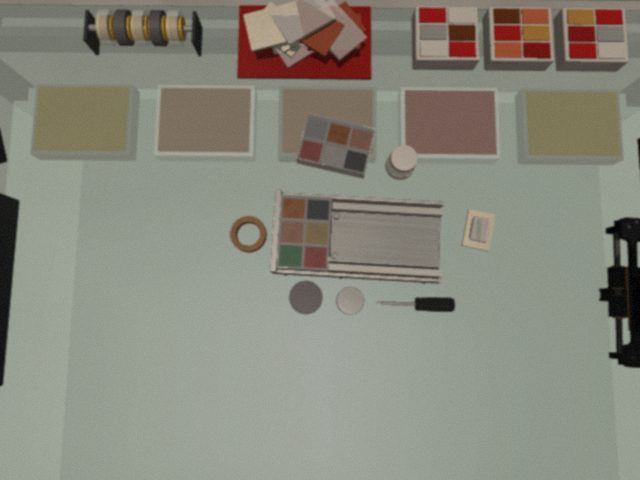

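The case is home against the stop, with both pins up behind it at (303,412) and (300,495) in the lower panel. The other things sit where they were in the first view. The arm is clear and still.

```bash
python3 -c "
from bench import ticket
print(ticket.close_job())"
```

```text
the job is handed in; nothing more can be done
None
```

The case is home against the end stop and locked in, and the job is handed in. With the fingers shut, I pressed the sprung plate down about 14.5 mm and held it there. I pushed the case along the rails until it stopped: the last 2 mm of commanded push gave no movement and the force rose to 12 N. Then I backed off level, lifted and moved away, finishing at 12.8 s.

In the last pictures the case is flat against the stop, both pins are up behind it, and the other things look unmoved. The arm is still and touching nothing. None of the checks failed or disagreed; the two camera views differed by 2 to 5 mm on the cradle and case positions. While the gripper was over the cradle it hid the fingertip, so the plate depth then comes from the measured tool height, not from a picture.

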